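# Stack up a power module in its assembly nest

## Task

Put the power module together in the pinned steel nest: first the black tray between the pins, then the circuit board on the tray with its feet in the pocket, then the white frame around the board's components, and last the heat sink on top with its fins up. Set each part down gently, level and square with its edges in line with the part below, and leave the multimeter, screwdriver and solder spool where they are.

Things in the scene. Friction and masses are not known exactly. Their poses are not given: they have to be found in the camera images.
- nest: Assembly nest, fixed: bright steel plate 140 x 100 x 10 mm with eight dark pins, 6 mm thick, 8 mm high, around a 108 x 70 mm space for the tray: at x +-38, y +-38 and x +-57, y +-15 mm; the long sides are open for fingers at their middles. Origin: centre of the plate's underside; x along the 140 mm length, z up.
- base: Black plastic tray (housing) 96 x 58 mm, 22 high, walls 10, floor 4, pocket 76 x 38 mm; lies floor down; 160 g. Grip across its 58 mm width. Seated: origin 10 mm above the nest's, 6 mm play each way. Origin: centre of its underside; x along the 96 mm length, z up; half a turn about z makes no difference.
- board: Green circuit board 96 x 58 x 4 mm on four brass feet 9 high, 6 thick (x +-28, y +-9 mm); 90 g. Held by the bright block at its centre: 40 (x) x 22 mm (y), 13 to 28 mm above the origin; other parts 7 mm high within x +-30, y +-10. Seated: feet in the pocket, origin 13 mm above the tray's. Origin: centre, level with the feet's ends; x along the length, z up; half a turn makes no difference.
- frame: White plastic spacer frame 96 x 58 mm, 18 high, bars 10 wide, open right through (76 x 38 mm); 80 g. Grip across its 58 mm width. Seated on the board: origin 13 mm above the board's. Origin: centre of its underside; x along the 96 mm length, z up; half a turn about z makes no difference.
- heatsink: Bare aluminium heat sink 96 x 58 mm, 22 high: 5 mm plate with seven fins along x, the outer two flush with the long edges; lies fins up; 240 g. Grip across its 58 mm width. Seated: origin 18 mm above the frame's. Origin: centre of its underside; x along the 96 mm length, z up; half a turn about z makes no difference.
- meter: Bystander: hand-held multimeter, orange case with black face, 110 x 64 x 26 mm (34 mm with its dial). Origin: centre of its underside.
- screwdriver: Bystander: screwdriver 170 mm long, lying on the bench. Its own x axis runs along it.
- spool: Bystander: grey solder spool standing on end, 54 mm across, 45 mm high. Origin: centre of its underside.
Things that resemble listed ones, but are neither listed nor needed, are in the scene too. What is shaped like the heatsink but red is not meant. Leave any blue look-alike of the base alone.

How it is judged (in metres and radians):
On the way, in this order (a step that is already met when the one before it is completed fails the run):
1. the black tray in the nest, floor down, square between the pins (horizontal distance between base and nest below 0.009 m and z of base in the frame of nest between 0.007 and 0.013 m and angle between the x axis of base and the x axis of nest, either way round below 0.17 rad and angle between base's own z axis and vertical below 0.06 rad), for 0.2 s.
2. the circuit board square on the tray's rim, feet inside the tray (horizontal distance between board and base below 0.009 m and z of board in the frame of base between 0.01 and 0.016 m and angle between the x axis of board and the x axis of base, either way round below 0.17 rad and angle between board's own z axis and vertical below 0.06 rad), for 0.2 s.
3. the white frame square on the circuit board (horizontal distance between frame and board below 0.009 m and z of frame in the frame of board between 0.01 and 0.016 m and angle between the x axis of frame and the x axis of board, either way round below 0.17 rad and angle between frame's own z axis and vertical below 0.06 rad), for 0.2 s.
4. the heat sink square on the frame, fins up (horizontal distance between heatsink and frame below 0.009 m and z of heatsink in the frame of frame between 0.015 and 0.021 m and angle between the x axis of heatsink and the x axis of frame, either way round below 0.17 rad and angle between heatsink's own z axis and vertical below 0.06 rad), for 0.2 s.
At the end, for the whole second after the job is handed in: The nest holds tray, board, frame and heat sink in this order, each fully down on the one below (height within 3 mm), centred on it within 9 mm, edges in line within 0.17 rad (10 degrees, either way round), level within 0.06 rad, released and at rest (all of step 1 and all of step 2 and all of step 3 and all of step 4 and linear speed of each of base, board, frame, heatsink below 0.02 m/s and contact force between each of base, board, frame, heatsink and the fingers below 0.1 N); the robot touches nothing.
It fails at once if a part dropped or slammed onto its seat (over 0.5 m/s within the last 12 mm) instead of being set down gently ((horizontal distance between base and nest below 0.03 m and z of base in the frame of nest between 0 and 0.022 m and linear speed of base above 0.5 m/s) or (horizontal distance between board and base below 0.03 m and z of board in the frame of base between 0 and 0.025 m and linear speed of board above 0.5 m/s) or (horizontal distance between frame and board below 0.03 m and z of frame in the frame of board between 0 and 0.025 m and linear speed of frame above 0.5 m/s) or (horizontal distance between heatsink and frame below 0.03 m and z of heatsink in the frame of frame between 0 and 0.03 m and linear speed of heatsink above 0.5 m/s)).
It fails at once if the meter moved more than 30 mm (distance of meter from where it was at the start of the episode above 0.03 m).
It fails at once if the screwdriver moved more than 30 mm (distance of screwdriver from where it was at the start of the episode above 0.03 m).
It fails at once if the spool moved more than 30 mm (distance of spool from where it was at the start of the episode above 0.03 m).
It also fails if it takes over 120 s, if anything falls off the work surface, if the arm or the gripper's body presses on something with over 40 N, if the wrist force passes 120 N, or if a joint passes its speed limit or range.

## Robot

A 6-joint arm with a two-finger parallel gripper is mounted at the origin on the work surface. World frame = base frame: x ahead of the robot, y to its left, z up, the work surface at z = 0. Lengths are in mm, angles in rad, forces in N, time in s.
With the tool pointing down it reaches from about 275 to 825 mm from the base axis. Payload 5.2 kg.
Tool frame: the origin (TCP) lies at the very end of the fingers, on their centre line; the grasp point (between the pads) lies robot.grip_point_offset behind it (robot.grip_point_offset is the distance from the TCP to the grasp point, in mm); z points along the fingers, y is the line along which they close (so a half turn about z gives the same grasp; the last joint's range is limited). The gripper opens to 93 mm and grips with 3 to 60 N. Pads are 15 mm wide; open, the fingers measure 128 mm over their backs; the gripper's body (75 mm by 188 mm) begins 65 mm behind the grasp point.
Start: joints at [1.083, 0.259, 1.535, -0, 1.348, -0.203], TCP at [154.509, 527.856, 218.653] pointing down, gripper open.
Joint ranges: [-3.14, 3.14], [-0.91, 2.08], [0.19, 2.58], [-1.22, 4.36], [0.22, 2.71], [-3.12, 3.12]. Speed limits (rad/s): [2.57, 2.57, 3.14, 3.14, 3.14, 3.14].

## Interface

Orientations are given as a rotation vector (axis times angle).
In Python, from workcell import robot gives the robot as it stands. The module is installed in compiled form; this text tells all that it offers.
- The arm moves only by the tool carry_out, never from a script. Its argument "series" is a list that holds one entry, the list of rows, each a list of 5 numbers: the opening, from -1 (shut) to 1 (fully open), then the shift along the tool's x, y, z in units of 25 mm (1.0 is 25 mm), then the turn about the tool's z in units of 5 degrees (1.0 is 5 degrees). In form: [[[gripper, dx, dy, dz, turn], ...]]. A call has 1 to 20 rows; each row shifts and turns the commanded pose from where the row before left it, along the tool's axes as they then stand; what a row does not reach is not made up. A row lasts 1/12 s, in which the tool goes at most 41.7 mm and 7.16 degrees, less where a joint would pass 70% of its speed; a pose out of reach is approached as far as the arm can. A call is refused whole if a number of a shift passes 1 or a number of a turn 1, either way. A call with a gripper value outside its range is refused whole. The fingers move at their own pace and stop on an object; "newtons" is the grip in N (left out, the last holds). Time passes only in rows, so rows that do not move let the fingers close. It gives the time, the measured TCP pose, the force, the opening and the grip force at its end, in the units of the state.
- robot.sense(): the state, without advancing time (a new reading comes with each control period).
- robot.get_image(name): name is "scene" or "top" or "wrist"; returns the picture (420x560x3 uint8, red, green, blue); there is no depth.
- robot.get_calibration(name): a dict with "fx", "fy", "cx", "cy" (pixels), "k1" (the pictures are not rectified: a ray, as slopes to the right and down, at radius r is drawn at 1 + k1 r^2 times it, then the intrinsics apply), "rvec" (rotation vector, rad) and "tvec" (3), from world to camera coordinates, as OpenCV has them; the wrist camera has in their place "hand_eye" (4x4, takes a point from camera to tool coordinates, whose origin is the TCP and whose axes are the flange's). Camera axes: x right, y down, z forward; pixel columns grow to the right and rows downward; lengths in mm; the calibration is good to about 2 mm. A picture is of the moment at which its call begins: read the wrist's pose just before it. get_calibration takes no time and is no camera call.
- robot.hand_in(): hands the job in; it is judged then, once.
The state is a dict: "time": time; "qpos": joint angles; "qd": joint speeds; "effort": joint torques, N m; "tcp_pos": TCP position; "tool_rot": TCP orientation; "wrist_force": force on the tool from outside, world axes, zero at the start; "moment": the same for the moment, N m; "finger_gap": finger opening in mm; "finger_force": force on a finger pad.
Only numpy, scipy, OpenCV 4.12 (cv2) and the standard library are available. Lean on these libraries where they do the work, as an engineer would, in place of code of your own. Each camera call takes 0.05 s, during which the arm holds its last target. There are 200 camera calls.

## Working session

There is one attempt and no reset: what is moved stays moved. The work goes in short steps, Python scripts to look and compute and a tool call to move; the robot and the scene stay as the last step left them, time stands still between calls to the robot, and variables do not carry over. Pictures are saved under pics/ and viewed, at most 14 in all, crops included, and the job is handed in when it is done.

Besides the shell and the picture viewer there is one more tool, called as name(argument=value, ...) on one line, values as JSON. carry_out: Moves the arm, as the interface text tells. Its arguments: {"type":"object","properties":{"series":{"type":"array"},"newtons":{"type":"number"}},"required":["series"]}

```bash
mkdir -p pics
python3 - <<'E'
from workcell import robot
import cv2
s=robot.sense();print({k:s[k] for k in('time','tcp_pos','tool_rot','finger_gap')},robot.grip_point_offset)
for n in('scene','top'):
    cv2.imwrite(f'pics/{n}0.png',robot.get_image(n)[:,:,::-1])
    print(n,robot.get_calibration(n))
print(robot.get_calibration('wrist'))
E
```

```text
{'time': 0.0, 'tcp_pos': array([154.26055704, 527.38404742, 217.85147244]), 'tool_rot': array([-4.45745256e-01, -3.10922411e+00,  2.61426187e-03]), 'finger_gap': 93.12834695534916} 18.8
scene {'fx': 476.8175850882367, 'fy': 476.8175850882367, 'cx': 283.44751932799977, 'cy': 211.66865872337726, 'k1': -0.09769266711625073, 'rvec': array([ 0.91732319,  2.39038577, -1.16117299]), 'tvec': array([ 389.85310772, -183.28456614, 1431.73673717])}
top {'fx': 398.16868230477263, 'fy': 398.16868230477263, 'cx': 281.5455324146251, 'cy': 214.29342539193124, 'k1': 0.013573936479826389, 'rvec': array([ 1.9974891 , -2.21636146,  0.23933254]), 'tvec': array([ 42.8526875 , 549.89249009, 982.06890275])}
{'fx': 299.12592093713664, 'fy': 299.12592093713664, 'cx': 275.4456062906891, 'cy': 208.25948677341557, 'k1': -0.007232651404560409, 'hand_eye': array([[ 1.70385605e-04, -9.56163194e-01, -2.92834282e-01,
         8.21444096e+01],
       [ 9.99999681e-01, -6.55529859e-05,  7.95893506e-04,
         1.25877899e+00],
       [-7.80200238e-04, -2.92834324e-01,  9.56162878e-01,
        -1.65682627e+02],
       [ 0.00000000e+00,  0.00000000e+00,  0.00000000e+00,
         1.00000000e+00]])}
```

View pics/top0.png

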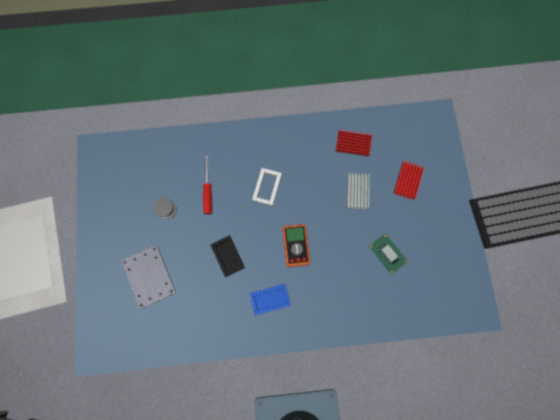

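View pics/scene0.png

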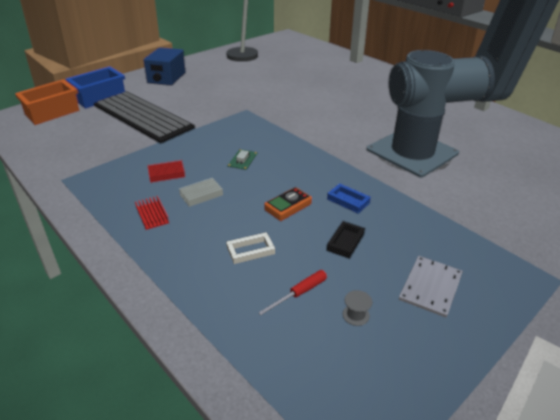

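Candidates (top view px): the tray is the black one at (228,256), with a blue look-alike at (270,299). The heat sink is the aluminium one at (359,191), with red look-alikes at (354,143) and (409,181). The board at (388,254), frame at (267,187) and nest at (148,277) have no look-alikes. By the description I choose the black tray and the bare aluminium heat sink.

```bash
cat > h.py <<'E'
import cv2,numpy as np
from scipy.spatial.transform import Rotation as R
from workcell import robot
def cam(name,s=None):
    c=robot.get_calibration(name);K=np.array([[c['fx'],0,c['cx']],[0,c['fy'],c['cy']],[0,0,1.]]);D=np.array([c['k1'],0,0,0.])
    if name=='wrist':
        T=np.eye(4);T[:3,:3]=R.from_rotvec(s['tool_rot']).as_matrix();T[:3,3]=s['tcp_pos'];W=T@np.array(c['hand_eye'])
        return K,D,W[:3,:3],W[:3,3]
    r=R.from_rotvec(c['rvec']).as_matrix().T
    return K,D,r,-r@np.array(c['tvec'])
def cast(px,z,C):
    K,D,r,o=C
    u=cv2.undistortPoints(np.float64(px).reshape(-1,1,2),K,D).reshape(-1,2)
    d=np.c_[u,np.ones(len(u))]@r.T
    return (o+d*((z-o[2])/d[:,2])[:,None])[:,:2]
def project(p,C):
    K,D,r,o=C
    return cv2.projectPoints(np.float64(p).reshape(-1,3),R.from_matrix(r.T).as_rotvec(),-r.T@o,K,D)[0].reshape(-1,2)
def mask(im,n):
    h,s,v=cv2.split(cv2.cvtColor(im,cv2.COLOR_RGB2HSV))
    m={'base':v<60,'board':(h>45)&(h<90)&(s>70),'frame':(v>170)&(s<50),'heatsink':(s<60)&(v>110),'nest':(s<70)&(v>90)}[n]
    m=m.astype(np.uint8)*255
    m=cv2.morphologyEx(m,cv2.MORPH_CLOSE,np.ones((7,7)))
    return cv2.morphologyEx(m,cv2.MORPH_OPEN,np.ones((3,3)))
def rect(im,n,z,C,near,rad=60):
    """near: px; returns centre, long-axis angle, dims on plane z"""
    best=None
    for c in cv2.findContours(mask(im,n),cv2.RETR_EXTERNAL,cv2.CHAIN_APPROX_NONE)[0]:
        if cv2.contourArea(c)<150: continue
        (x,y),_,_=cv2.minAreaRect(c)
        d=np.hypot(x-near[0],y-near[1])
        if d<rad and (best is None or cv2.contourArea(c)>cv2.contourArea(best)): best=c
    if best is None: return None
    p=cast(best,z,C); (x,y),(w,h),a=cv2.minAreaRect(np.float32(p))
    if w<h: w,h,a=h,w,a+90
    return np.array([x,y]),(a+90)%180-90,(round(w,1),round(h,1))
def go(p,ang,tip=None,camover=False):
    """units to bring tool x axis parallel to ang (deg, mod 180) and TCP to xy p[, z tip]"""
    s=robot.sense();M=R.from_rotvec(s['tool_rot']).as_matrix()
    a=np.degrees(np.arctan2(M[1,0],M[0,0])); t=-((ang-a+90)%180-90)   # tool z down
    M2=M@R.from_rotvec([0,0,np.radians(t)]).as_matrix()
    q=np.array([p[0],p[1],s['tcp_pos'][2] if tip is None else tip])
    if camover: q=q-M2@[82,0,0]
    d=q-s['tcp_pos']
    print('t',round(s['time'],1),'tcp',s['tcp_pos'].round(1),'q6',round(s['qpos'][5],2),'turn u',round(t/5,2),'shift mm before turn',(M.T@d).round(1),'after',(M2.T@d).round(1),'units after',(M2.T@d/25).round(2))
E
cat > a.py <<'E'
from h import *
im=cv2.imread('pics/top0.png')[:,:,::-1].copy();C=cam('top')
for n,px,z in(('nest',(148,277),10),('base',(228,256),22),('board',(388,254),13),('frame',(267,187),18),('heatsink',(359,191),22)):
    r=rect(im,n,z,C,px,25);print(n,r and (r[0].round(1),round(r[1],1),r[2]))
    if r: go(r[0],r[1])
for n,px in(('meter',(297,246)),('spool',(165,208)),('sd',(207,185)),('red',(354,143)),('blue',(270,299))):print(n,cast(px,20,C).round())
cv2.imwrite('pics/crop.png',cv2.resize(im[130:320,110:420,::-1],None,fx=2.5,fy=2.5,interpolation=cv2.INTER_CUBIC))
E
python3 a.py
```

```text
nest None
base (array([463.3, 140.2]), 20.3, (92.8, 53.8))
t 0.1 tcp [154.3 527.4 217.9] q6 -0.2 turn u -7.33 shift mm before turn [-4.054e+02 -2.848e+02  3.000e-01] after [-1.551e+02 -4.705e+02  3.000e-01] units after [-6.200e+00 -1.882e+01  1.000e-02]
board (array([ 425.9, -287.6]), 30.8, (93.9, 57.3))
t 0.1 tcp [154.3 527.4 217.9] q6 -0.2 turn u -9.42 shift mm before turn [-489.6 -705.9    1. ] after [ 183.6 -839.2    1. ] units after [  7.34 -33.57   0.04]
frame (array([645.4,  18.3]), -21.2, (95.8, 57.9))
t 0.1 tcp [154.3 527.4 217.9] q6 -0.2 turn u 0.97 shift mm before turn [-6.144e+02 -3.506e+02  4.000e-01] after [-6.418e+02 -2.975e+02  4.000e-01] units after [-2.567e+01 -1.190e+01  1.000e-02]
heatsink (array([ 604.6, -229.7]), -8.6, (103.4, 63.0))
t 0.1 tcp [154.3 527.4 217.9] q6 -0.2 turn u -1.54 shift mm before turn [-644.9 -600.1    0.8] after [-558.8 -681.1    0.8] units after [-22.35 -27.24   0.03]
meter [[470. -47.]]
spool [[611. 300.]]
sd [[664. 181.]]
red [[ 744. -240.]]
blue [[339.  38.]]
```

View pics/crop.png

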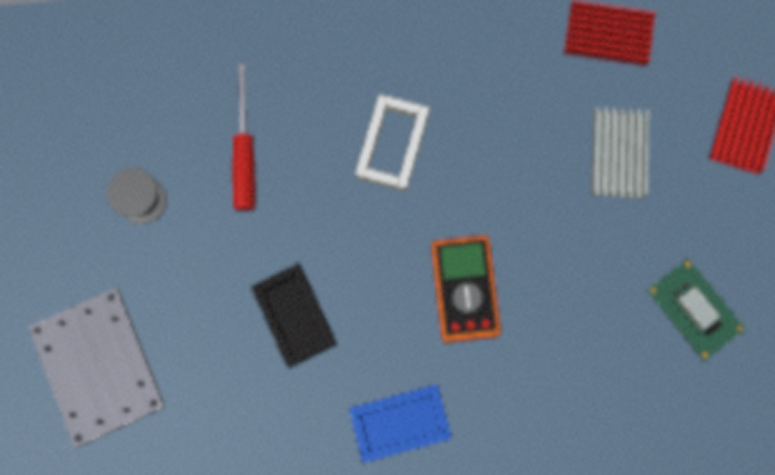

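The crop confirms the black open tray, the white frame, the bare finned heat sink, the green board with its bright block, and the nest with its dark pins. First I turn and look at the nest from the wrist camera.

carry_out(series=[[[1,0,0,0,-0.92],[1,0,0,0,-0.92],[1,0,0,0,-0.92],[1,0,0,0,-0.92],[1,0,0,0,-0.92],[1,0,0,0,-0.92],[1,0,0,0,-0.92],[1,0,0,0,-0.92],[1,-1,-0.8,0,0],[1,-1,-0.8,0,0],[1,-1,-0.8,0,0],[1,-1,-0.8,0,0],[1,-1,-0.8,0,0],[1,-1,-0.8,0,0],[1,-1,-0.8,0,0],[1,-1,-0.8,0,0],[1,-1,-0.8,0,0],[1,-1,-0.8,0,0],[1,-1,-0.8,0,0],[1,-0.5,0,0,0]]])

```text
time: 1.77
tcp_pos: [504.8, 419.2, 217.7]
tool_rot: [-0.553, 3.092, -0.003]
wrist_force: [-0.0, -0.3, -0.4]
finger_gap: 93.1
finger_force: 0.0
```

```bash
cat > w.py <<'E'
from h import *
import sys
# w.py name z tag [x y] : wrist measure of a part's top outline at height z
n,z,tag=sys.argv[1],float(sys.argv[2]),sys.argv[3]
s=robot.sense();im=robot.get_image('wrist');C=cam('wrist',s)
cv2.imwrite(f'pics/{tag}.png',im[:,:,::-1])
g=(float(sys.argv[4]),float(sys.argv[5])) if len(sys.argv)>5 else C[3][:2]
px=project([g[0],g[1],z],C)[0]
print('expect px',px.round(),'hsv there',cv2.cvtColor(im,cv2.COLOR_RGB2HSV)[int(np.clip(px[1],0,419)),int(np.clip(px[0],0,559))])
r=rect(im,n,z,C,px,80)
if r: print(n,r[0].round(1),round(r[1],1),r[2]); go(r[0],r[1])
else: go(g,20)
E
python3 w.py nest 10 n1
```

```text
expect px [276. 117.] hsv there [115  29 150]
nest [431.5 357.9] 18.9 (140.8, 101.1)
t 1.8 tcp [505.3 420.9 217.4] q6 -1.4 turn u 0.26 shift mm before turn [ 91.1 -33.6  -0. ] after [ 90.3 -35.7  -0. ] units after [ 3.61 -1.43 -0.  ]
```

View pics/n1.png

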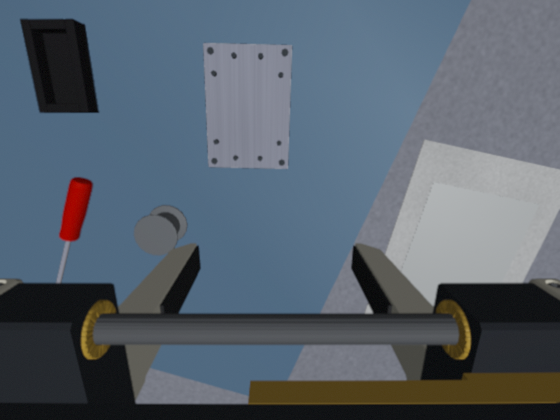

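The wrist view shows the nest at (248,105) with all eight pins and the black tray at (62,65), open side up. Next, the tray.

carry_out(series=[[[1,0.2,-1,0,0],[1,0.2,-1,0,0],[1,0.2,-1,0,0],[1,0.2,-1,0,0],[1,0.2,-1,0,0],[1,0.2,-1,0,0],[1,0.2,-1,0,0],[1,0.2,-1,0,0],[1,0.2,-1,0,0],[1,0.2,-1,0,0],[1,0,0,0,0]]])

```text
time: 2.73
tcp_pos: [541.5, 167.1, 218.3]
tool_rot: [0.554, -3.091, 0.003]
wrist_force: [0.2, -0.1, 0.4]
finger_gap: 93.0
finger_force: 0.0
```

```bash
python3 w.py base 22 b1 463 140
```

```text
expect px [276. 115.] hsv there [110  20  39]
base [463.3 143.3] 20.1 (93.2, 55.6)
t 2.8 tcp [541.1 169.1 218.4] q6 -1.82 turn u 0.04 shift mm before turn [81.9  2.8  0.1] after [81.9  2.5  0.1] units after [3.28 0.1  0.  ]
```

carry_out(series=[[[1,0.82,0.03,0.5,0],[1,0.82,0.03,0.5,0],[1,0.82,0.03,0.5,0],[1,0.82,0.03,0.5,0],[1,0,0,1,0],[1,0,0,1,0],[1,0,0,1,0],[1,0,0,1,0],[1,0,0,1,0],[1,0,0,1,0],[1,0,0,0.36,0],[1,0,0,0.2,0],[-1,0,0,0,0],[-1,0,0,0,0],[-1,0,0,0,0],[-1,0,0,0,0],[-1,0,0,0,0],[-1,0,0,0,0]]], newtons=25)

```text
time: 4.28
tcp_pos: [464.5, 144.7, 5.5]
tool_rot: [-0.558, 3.089, -0.001]
wrist_force: [-1.1, 1.4, 4.8]
finger_gap: 57.6
finger_force: 23.1
```

```bash
python3 -c "
from h import *
s=robot.sense();print(s['finger_gap'],s['finger_force'],s['wrist_force']);go((431.5,357.9),18.9,14)"
```

```text
57.583431450571425 23.14016193151474 [-1.06213599  1.40827078  4.8486625 ]
t 4.3 tcp [464.5 144.7   5.5] q6 -1.86 turn u 0.32 shift mm before turn [-43.8 211.3  -8.6] after [-37.9 212.4  -8.6] units after [-1.52  8.5  -0.34]
```

carry_out(series=[[[-1,0,0,-0.4,0],[-1,0,0,-1,0],[-1,0,0,-1,0.32],[-1,-0.15,0.85,0,0],[-1,-0.15,0.85,0,0],[-1,-0.15,0.85,0,0],[-1,-0.15,0.85,0,0],[-1,-0.15,0.85,0,0],[-1,-0.15,0.85,0,0],[-1,-0.15,0.85,0,0],[-1,-0.15,0.85,0,0],[-1,-0.15,0.85,0,0],[-1,-0.15,0.85,0,0],[-1,0,0,0,0],[-1,0,0,0,0]]])

```text
time: 5.53
tcp_pos: [429.7, 358.7, 65.0]
tool_rot: [0.519, -3.098, 0.0]
wrist_force: [-0.1, 0.5, -2.4]
finger_gap: 57.7
finger_force: 25.0
```

```bash
python3 -c "
from h import *
s=robot.sense();print(s['finger_gap'],s['finger_force']);go((431.5,357.9),18.9,15.5)
cv2.imwrite('pics/b2.png',robot.get_image('wrist')[:,:,::-1])"
```

```text
57.654982547196546 24.999496042728424
t 5.5 tcp [429.7 358.7  65. ] q6 -1.41 turn u 0.02 shift mm before turn [-1.5 -1.4 49.5] after [-1.5 -1.3 49.5] units after [-0.06 -0.05  1.98]
```

View pics/b2.png

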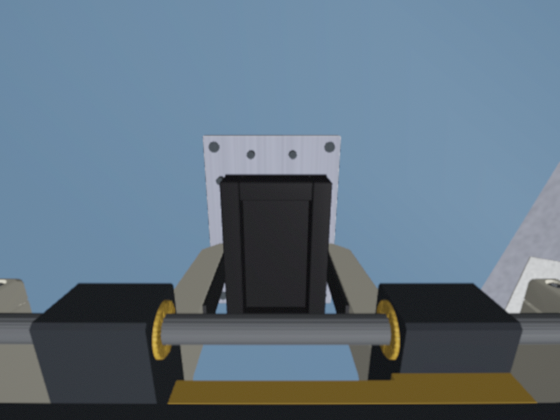

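The tray is held level and centred over the nest, spanning about px (222-330, 176-315). I lower it gently.

carry_out(series=[[[-1,-0.03,-0.03,0.5,0],[-1,-0.03,-0.03,0.5,0],[-1,0,0,0.3,0],[-1,0,0,0.2,0],[-1,0,0,0.2,0],[-1,0,0,0.15,0],[-1,0,0,0.1,0],[-1,0,0,0.03,0],[-1,0,0,0,0]]])

```text
time: 6.33
tcp_pos: [432.4, 357.1, 15.5]
tool_rot: [-0.515, 3.099, 0.0]
wrist_force: [-0.2, -0.1, -1.8]
finger_gap: 57.7
finger_force: 25.0
```

carry_out(series=[[[-1,0,0,0.03,0],[-1,0,0,0.03,0],[-1,0,0,0,0]]])

```text
time: 6.58
tcp_pos: [432.5, 357.2, 15.5]
tool_rot: [-0.516, 3.098, 0.0]
wrist_force: [-2.7, -4.0, 12.0]
finger_gap: 57.3
finger_force: 25.0
```

carry_out(series=[[[0.2,0,0,0,0],[0.2,0,0,0,0],[1,0,0,0,0],[1,0,0,0,0],[1,0,0,0,0],[1,0,0,-0.5,0],[1,0,0,-1,0],[1,0,0,-1,0],[1,0,0,-1,0],[1,-0.55,0,-1,0],[1,-0.55,0,-1,0],[1,-0.55,0,-1,0],[1,-0.55,0,-1,0],[1,-0.55,0,-0.5,0],[1,-0.55,0,0,0],[1,0,0,0,0]]])

```text
time: 7.92
tcp_pos: [512.9, 384.4, 214.4]
tool_rot: [-0.514, 3.096, 0.001]
wrist_force: [-0.8, 0.1, -0.1]
finger_gap: 93.0
finger_force: 0.0
```

```bash
python3 w.py base 32 b3; python3 -c "
from h import *
go((425.9,-287.6),30.8,camover=True)"
```

```text
expect px [275. 115.] hsv there [90  7 36]
base [430.2 357.8] 18.9 (92.6, 55.6)
t 8.0 tcp [511.  383.9 213.2] q6 -1.43 turn u 0.0 shift mm before turn [84.9  1.4 -0. ] after [84.9  1.4 -0. ] units after [ 3.4   0.06 -0.  ]
t 8.0 tcp [511.  383.9 213.2] q6 -1.43 turn u -2.39 shift mm before turn [ 2.173e+02 -5.909e+02 -1.000e-01] after [ 3.349e+02 -5.332e+02 -1.000e-01] units after [ 13.4  -21.33  -0.  ]
```

carry_out(series=[[[1,0.36,-0.98,0,0],[1,0.36,-0.98,0,0],[1,0.36,-0.98,0,0],[1,0.36,-0.98,0,0],[1,0.36,-0.98,0,0],[1,0.36,-0.98,0,0],[1,0.36,-0.98,0,0],[1,0.36,-0.98,0,0],[1,0.36,-0.98,0,0],[1,0.36,-0.98,0,0],[1,0.36,-0.98,0,0],[1,0.36,-0.98,0,0],[1,0.36,-0.98,0,0],[1,0.36,-0.98,0,0],[1,0.36,-0.98,0,0],[1,0.36,-0.98,0,0],[1,0.36,-0.98,0,0],[1,0.36,-0.98,0,0],[1,0.36,-0.98,0,0],[1,0.36,-0.98,0,0]]])

```text
time: 9.63
tcp_pos: [497.0, -138.4, 212.7]
tool_rot: [0.515, -3.097, -0.002]
wrist_force: [0.1, 0.3, 0.0]
finger_gap: 93.2
finger_force: 0.0
```

carry_out(series=[[[1,0.36,-0.98,0,0],[1,0.36,-0.98,0,0],[1,0.36,-0.98,0,0],[1,0.36,-0.98,0,0],[1,0,0,0,-0.8],[1,0,0,0,-0.8],[1,0,0,0,-0.8],[1,0,0,0,0]]])

```text
time: 10.3
tcp_pos: [495.1, -241.7, 212.5]
tool_rot: [0.839, -3.026, -0.003]
wrist_force: [-0.2, -0.4, -1.0]
finger_gap: 92.6
finger_force: 0.0
```

```bash
python3 w.py board 13 c1 426 -288
```

```text
expect px [270. 115.] hsv there [ 96  21 171]
board [ 424.8 -286. ] 30.6 (94.8, 57.2)
t 10.3 tcp [ 495.3 -241.7  212.7] q6 -2.76 turn u 0.04 shift mm before turn [83.2 -2.   0.1] after [83.1 -2.3  0.1] units after [ 3.33 -0.09  0.  ]
```

View pics/c1.png

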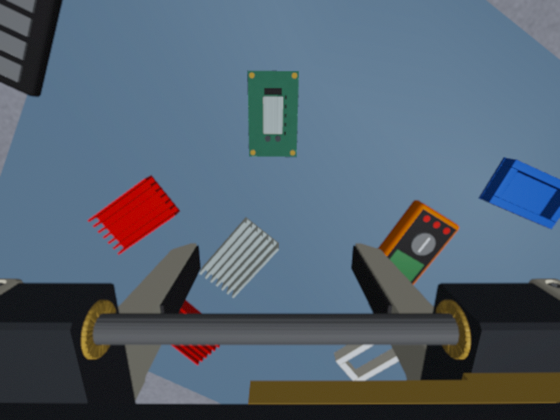

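The wrist view shows the board at (273,114), square in view, with its bright block at its centre.

carry_out(series=[[[1,0.83,-0.02,0.5,0],[1,0.83,-0.02,0.5,0],[1,0.83,-0.02,0.5,0],[1,0.83,-0.02,0.5,0],[1,0,0,1,0],[1,0,0,1,0],[1,0,0,1,0],[1,0,0,1,0],[1,0,0,1,0],[1,0,0,0.5,0],[1,0,0,0.35,0],[1,0,0,0,0]]])

```text
time: 11.35
tcp_pos: [424.8, -285.3, 15.6]
tool_rot: [0.834, -3.027, -0.006]
wrist_force: [-0.4, -0.7, 0.4]
finger_gap: 92.7
finger_force: 0.0
```

```bash
python3 -c "
from h import *
go((424.8,-286),30.6,16.5)"
```

```text
t 11.3 tcp [ 424.8 -285.3   15.6] q6 -2.92 turn u 0.04 shift mm before turn [ 0.4 -0.6 -0.9] after [ 0.4 -0.6 -0.9] units after [ 0.01 -0.03 -0.04]
```

Close on the block (raising the tip 1 mm first), then lift.

carry_out(series=[[[1,0,0,-0.04,0],[-1,0,0,0,0],[-1,0,0,0,0],[-1,0,0,0,0],[-1,0,0,0,0],[-1,0,0,0,0],[-1,0,0,0,0],[-1,0,0,0,0],[-1,0,0,0,0],[-1,0,0,0,0],[-1,0,0,0,0],[-1,0,0,0,0],[-1,0,0,0,0]]], newtons=20)

```text
time: 12.43
tcp_pos: [426.0, -286.8, 18.4]
tool_rot: [0.836, -3.028, -0.0]
wrist_force: [0.2, 0.2, -0.1]
finger_gap: 21.6
finger_force: 20.0
```

```bash
python3 -c "
from h import *
go((430.5,357.8),18.9,110)"
```

```text
t 12.4 tcp [ 426.  -286.8   18.4] q6 -2.92 turn u 2.4 shift mm before turn [-334.7  550.9  -91.6] after [-213.1  608.4  -91.6] units after [-8.52 24.34 -3.66]
```

carry_out(series=[[[-1,0,0,-0.5,0],[-1,0,0,-1,0],[-1,0,0,-1,0],[-1,0,0,-1,0],[-1,0,0,0,0.8],[-1,0,0,0,0.8],[-1,0,0,0,0.8],[-1,-0.34,0.97,0,0],[-1,-0.34,0.97,0,0],[-1,-0.34,0.97,0,0],[-1,-0.34,0.97,0,0],[-1,-0.34,0.97,0,0],[-1,-0.34,0.97,0,0],[-1,-0.34,0.97,0,0],[-1,-0.34,0.97,0,0],[-1,-0.34,0.97,0,0],[-1,-0.34,0.97,0,0],[-1,-0.34,0.97,0,0],[-1,-0.34,0.97,0,0],[-1,-0.34,0.97,0,0]]])

```text
time: 14.1
tcp_pos: [428.1, 48.5, 105.8]
tool_rot: [0.515, -3.099, -0.0]
wrist_force: [1.0, -0.7, -1.1]
finger_gap: 21.3
finger_force: 20.0
```

carry_out(series=[[[-1,-0.34,0.97,0,0],[-1,-0.34,0.97,0,0],[-1,-0.34,0.97,0,0],[-1,-0.34,0.97,0,0],[-1,-0.34,0.97,0,0],[-1,-0.34,0.97,0,0],[-1,-0.34,0.97,0,0],[-1,-0.34,0.97,0,0],[-1,-0.34,0.97,0,0],[-1,-0.34,0.97,0,0],[-1,0,0,0,0],[-1,0,0,0,0]]])

```text
time: 15.1
tcp_pos: [429.9, 305.0, 105.5]
tool_rot: [0.519, -3.098, 0.001]
wrist_force: [0.2, -0.1, -1.3]
finger_gap: 21.8
finger_force: 20.0
```

```bash
python3 -c "
from h import *
print(robot.sense()['finger_gap'])
go((430.5,357.8),18.9,40)
s=robot.sense();im=robot.get_image('wrist');C=cam('wrist',s);cv2.imwrite('pics/c2.png',im[:,:,::-1])
z=s['tcp_pos'][2]-17+13
r=rect(im,'board',z,C,project([*s['tcp_pos'][:2],z],C)[0],150);print(r)"
```

```text
21.773482118887724
t 15.1 tcp [429.9 305.  105.5] q6 -1.5 turn u 0.03 shift mm before turn [-17.8  49.7  65.5] after [-17.7  49.8  65.5] units after [-0.71  1.99  2.62]
(array([405.03143311, 298.30432129]), -72.18904876708984, (58.1, 47.1))
```

View pics/c2.png

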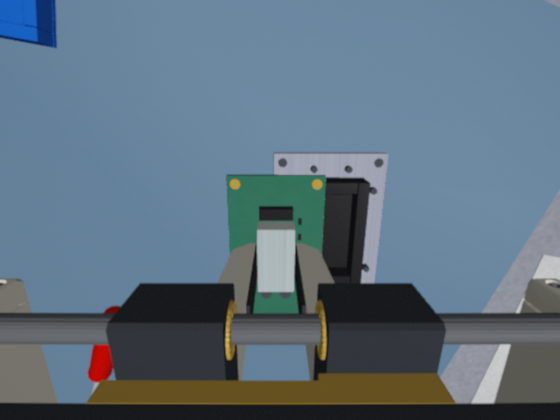

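The board is held square at (277,245), and the nest with the tray is visible to the right of it. I centre over the tray and lower.

carry_out(series=[[[-1,-0.37,0.97,0,0],[-1,-0.37,0.97,0,0],[-1,0,0,0.5,0],[-1,0,0,0.5,0],[-1,0,0,0.5,0],[-1,0,0,0.3,0],[-1,0,0,0,0],[-1,0,0,0,0]]])

```text
time: 15.82
tcp_pos: [432.3, 355.1, 60.7]
tool_rot: [0.513, -3.098, 0.001]
wrist_force: [-0.2, -0.1, -0.9]
finger_gap: 22.0
finger_force: 20.0
```

```bash
python3 -c "
from h import *
s=robot.sense();print(s['finger_gap'],s['wrist_force'])
go((430.5,357.8),18.9,40)"
```

```text
22.01198998643148 [-0.20888134 -0.05059914 -0.86361488]
t 15.8 tcp [432.3 355.1  60.7] q6 -1.41 turn u -0.02 shift mm before turn [ 0.8  3.1 20.7] after [ 0.8  3.1 20.7] units after [0.03 0.13 0.83]
```

carry_out(series=[[[-1,0,0.07,0.2,0],[-1,0,0,0.2,0],[-1,0,0,0.15,0],[-1,0,0,0.1,0],[-1,0,0,0.05,0],[-1,0,0,0.03,0],[-1,0,0,0,0]]])

```text
time: 16.4
tcp_pos: [431.6, 357.7, 42.5]
tool_rot: [0.515, -3.099, 0.0]
wrist_force: [-0.3, 0.1, -0.9]
finger_gap: 22.1
finger_force: 20.0
```

carry_out(series=[[[-1,0,0,0.04,0],[-1,0,0,0.04,0],[-1,0,0,0,0]]])

```text
time: 16.65
tcp_pos: [431.9, 357.9, 41.4]
tool_rot: [-0.515, 3.098, 0.0]
wrist_force: [-0.8, -1.0, 3.6]
finger_gap: 21.8
finger_force: 20.0
```

carry_out(series=[[[0,0,0,0,0],[0,0,0,0,0],[0,0,0,0,0],[0,0,0,0,0],[0,0,0,0,0],[0,0,0,-0.5,0],[1,0,0,-1,0],[1,0,0,-1,0],[1,-0.55,0,-1,0],[1,-0.55,0,-1,0],[1,-0.55,0,-1,0],[1,-0.55,0,-1,0],[1,-0.55,0,-0.5,0],[1,-0.55,0,0,0],[1,0,0,0,0]]])

```text
time: 17.9
tcp_pos: [512.3, 385.0, 216.6]
tool_rot: [-0.514, 3.096, 0.001]
wrist_force: [-0.0, 0.1, -0.1]
finger_gap: 92.6
finger_force: 0.0
```

```bash
python3 w.py board 36 c3; python3 -c "
from h import *
go((645.4,18.3),-21.2,camover=True)"
```

```text
expect px [275. 115.] hsv there [ 95  19 163]
board [430.7 358.8] 18.9 (94.4, 57.1)
t 17.9 tcp [510.5 384.4 215.4] q6 -1.43 turn u -0.0 shift mm before turn [83.7  1.6 -0. ] after [83.7  1.6 -0. ] units after [ 3.35  0.06 -0.  ]
t 17.9 tcp [510.5 384.4 215.4] q6 -1.43 turn u 8.01 shift mm before turn [ -72.2 -442.8    0. ] after [-340.2 -292.5    0. ] units after [-13.61 -11.7    0.  ]
```

View pics/c3.png

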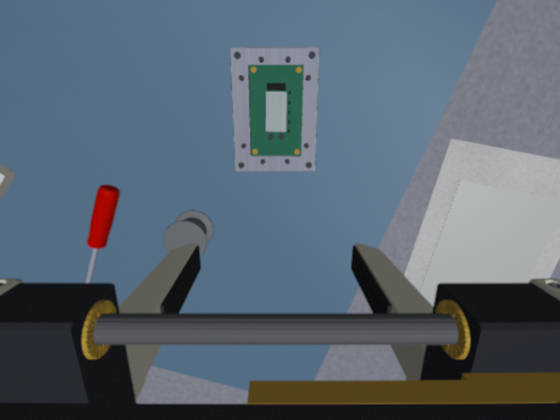

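The board is on the tray, square and centred at (276,110). Next, the frame.

carry_out(series=[[[1,-0.16,-0.98,0,0],[1,-0.16,-0.98,0,0],[1,-0.16,-0.98,0,0],[1,-0.16,-0.98,0,0],[1,-0.16,-0.98,0,0],[1,-0.16,-0.98,0,0],[1,-0.16,-0.98,0,0],[1,-0.16,-0.98,0,0],[1,-0.16,-0.98,0,0],[1,-0.16,-0.98,0,0],[1,-0.16,-0.98,0,0],[1,-0.16,-0.98,0,0],[1,-0.16,-0.98,0,0],[1,-0.16,-0.98,0,0],[1,-0.16,-0.98,0,0],[1,-0.16,-0.98,0,0],[1,-0.16,-0.98,0,0],[1,-0.16,-0.98,0,0]]])

```text
time: 19.45
tcp_pos: [719.7, -10.1, 214.5]
tool_rot: [0.515, -3.096, -0.002]
wrist_force: [0.1, 0.2, 0.1]
finger_gap: 93.0
finger_force: 0.0
```

carry_out(series=[[[1,0,0,0,1],[1,0,0,0,1],[1,0,0,0,1],[1,0,0,0,1],[1,0,0,0,1],[1,0,0,0,1],[1,0,0,0,1],[1,0,0,0,1],[1,0,0,0,0]]])

```text
time: 20.2
tcp_pos: [719.4, -9.0, 214.5]
tool_rot: [-0.58, -3.085, -0.0]
wrist_force: [-0.3, -0.5, 0.1]
finger_gap: 93.3
finger_force: 0.0
```

```bash
python3 w.py frame 18 f1 645 18
```

```text
expect px [273. 120.] hsv there [104  90 142]
frame [644.6  19.8] -21.5 (94.8, 57.3)
t 20.2 tcp [719.5  -9.1 214.7] q6 -1.37 turn u 0.09 shift mm before turn [80.2  0.2  0.2] after [80.2 -0.5  0.2] units after [ 3.21 -0.02  0.01]
```

carry_out(series=[[[1,0.8,0,0.5,0.09],[1,0.8,0,0.5,0],[1,0.8,0,0.5,0],[1,0.8,0,0.5,0],[1,0,0,1,0],[1,0,0,1,0],[1,0,0,1,0],[1,0,0,1,0],[1,0,0,1,0],[1,0,0,1,0],[1,0,0,0.25,0],[1,0,0,0.12,0],[1,0,0,0,0],[-1,0,0,0,0],[-1,0,0,0,0],[-1,0,0,0,0],[-1,0,0,0,0],[-1,0,0,0,0],[-1,0,0,0,0],[-1,0,0,0,0]]], newtons=20)

```text
time: 21.92
tcp_pos: [646.4, 19.6, 6.9]
tool_rot: [0.588, 3.085, -0.0]
wrist_force: [-0.1, -0.8, 2.8]
finger_gap: 57.5
finger_force: 20.0
```

```bash
python3 -c "
from h import *
go((430.7,358.8),18.9,100)"
```

```text
t 21.9 tcp [646.4  19.6   6.9] q6 -1.34 turn u -8.09 shift mm before turn [325.2 236.2 -93.3] after [ 94.1 390.8 -93.3] units after [ 3.76 15.63 -3.73]
```

carry_out(series=[[[-1,0,0,-0.5,0],[-1,0,0,-1,0],[-1,0,0,-1,0],[-1,0,0,-1,0],[-1,0,0,-0.5,-0.9],[-1,0,0,0,-0.9],[-1,0,0,0,-0.9],[-1,0,0,0,-0.9],[-1,0,0,0,-0.9],[-1,0,0,0,-0.9],[-1,0,0,0,-0.9],[-1,0,0,0,-0.9],[-1,0,0,0,-0.9],[-1,0.23,0.97,0,0],[-1,0.23,0.97,0,0],[-1,0.23,0.97,0,0],[-1,0.23,0.97,0,0],[-1,0.23,0.97,0,0],[-1,0.23,0.97,0,0]]])

```text
time: 23.5
tcp_pos: [565.5, 147.1, 107.1]
tool_rot: [-0.516, 3.099, 0.0]
wrist_force: [0.2, 0.6, -0.6]
finger_gap: 58.0
finger_force: 20.0
```

carry_out(series=[[[-1,0.23,0.97,0,0],[-1,0.23,0.97,0,0],[-1,0.23,0.97,0,0],[-1,0.23,0.97,0,0],[-1,0.23,0.97,0,0],[-1,0.23,0.97,0,0],[-1,0.23,0.97,0,0],[-1,0.23,0.97,0,0],[-1,0.23,0.97,0,0],[-1,0,0,0,0],[-1,0,0,0,0]]])

```text
time: 24.42
tcp_pos: [445.8, 336.8, 107.0]
tool_rot: [-0.521, 3.098, 0.0]
wrist_force: [0.1, -0.6, -1.4]
finger_gap: 58.0
finger_force: 20.0
```

```bash
python3 -c "
from h import *
print(robot.sense()['finger_gap'])
go((430.7,358.8),18.9,43)
cv2.imwrite('pics/f2.png',robot.get_image('wrist')[:,:,::-1])"
```

```text
57.980486360339114
t 24.4 tcp [445.8 336.8 107. ] q6 -1.46 turn u 0.04 shift mm before turn [ 7.1 25.8 64. ] after [ 7.2 25.7 64. ] units after [0.29 1.03 2.56]
```

View pics/f2.png

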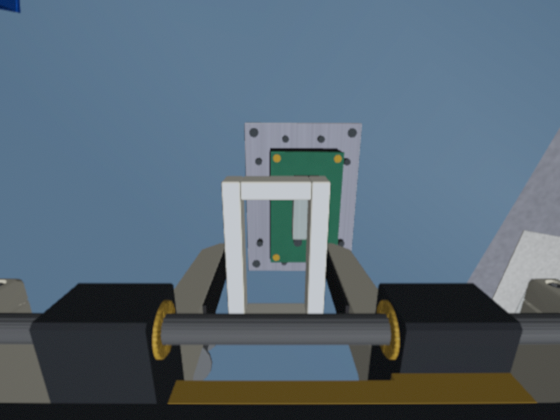

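The frame is held level at (276,250), just left of the board. Align and lower.

carry_out(series=[[[-1,0.12,0.5,0,0.04],[-1,0.12,0.5,0,0],[-1,0,0,0.5,0],[-1,0,0,0.5,0],[-1,0,0,0.5,0],[-1,0,0,0.3,0],[-1,0,0,0.2,0],[-1,0,0,0.2,0],[-1,0,0,0.1,0],[-1,0,0,0,0],[-1,0,0,0,0]]])

```text
time: 25.38
tcp_pos: [433.0, 357.6, 49.2]
tool_rot: [-0.511, 3.099, 0.0]
wrist_force: [0.5, -0.1, -1.0]
finger_gap: 57.7
finger_force: 20.0
```

```bash
python3 -c "
from h import *
go((430.7,358.8),18.9,43)"
```

```text
t 25.4 tcp [433.  357.6  49.2] q6 -1.41 turn u -0.04 shift mm before turn [1.8 1.9 6.2] after [1.8 1.9 6.2] units after [0.07 0.08 0.25]
```

carry_out(series=[[[-1,0,0.06,0.1,0],[-1,0,0,0.08,0],[-1,0,0,0.04,0],[-1,0,0,0.03,0],[-1,0,0,0,0]]])

```text
time: 25.8
tcp_pos: [432.3, 359.0, 42.9]
tool_rot: [-0.511, 3.1, 0.0]
wrist_force: [-0.3, 0.3, 1.1]
finger_gap: 57.3
finger_force: 20.0
```

carry_out(series=[[[-1,0,0,0.02,0],[0.2,0,0,0,0],[0.2,0,0,0,0],[1,0,0,0,0],[1,0,0,0,0],[1,0,0,0,0],[1,0,0,-0.5,0],[1,0,0,-1,0],[1,0,0,-1,0],[1,-0.55,0,-1,0],[1,-0.55,0,-1,0],[1,-0.55,0,-1,0],[1,-0.55,0,-1,0],[1,-0.55,0,-0.5,0],[1,-0.55,0,0,0],[1,0,0,0,0]]])

```text
time: 27.13
tcp_pos: [513.1, 386.0, 217.9]
tool_rot: [-0.509, 3.097, 0.001]
wrist_force: [-1.4, -0.1, -0.1]
finger_gap: 93.0
finger_force: 0.0
```

```bash
python3 w.py frame 54 f3; python3 -c "
from h import *
go((604.6,-229.7),-8.6,camover=True)"
```

```text
expect px [275. 115.] hsv there [ 95  20 162]
frame [431.2 360.3] 18.7 (94.8, 57.2)
t 27.2 tcp [511.2 385.4 216.8] q6 -1.43 turn u -0.0 shift mm before turn [83.9  1.8 -0. ] after [83.9  1.8 -0. ] units after [ 3.35  0.07 -0.  ]
t 27.2 tcp [511.2 385.4 216.8] q6 -1.43 turn u 5.46 shift mm before turn [  35.9 -650.2    0. ] after [-266.3 -594.3    0. ] units after [-10.65 -23.77   0.  ]
```

View pics/f3.png

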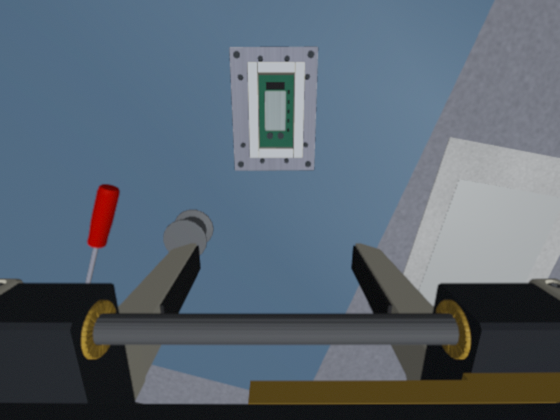

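The frame is on the board, square and centred at (276,110). Now the heat sink.

carry_out(series=[[[1,0.055,-1,0,0],[1,0.055,-1,0,0],[1,0.055,-1,0,0],[1,0.055,-1,0,0],[1,0.055,-1,0,0],[1,0.055,-1,0,0],[1,0.055,-1,0,0],[1,0.055,-1,0,0],[1,0.055,-1,0,0],[1,0.055,-1,0,0],[1,0.055,-1,0,0],[1,0.055,-1,0,0],[1,0.055,-1,0,0],[1,0.055,-1,0,0],[1,0.055,-1,0,0],[1,0.055,-1,0,0],[1,0.055,-1,0,0],[1,0.055,-1,0,0],[1,0.055,-1,0,0],[1,0.055,-1,0,0]]])

```text
time: 28.85
tcp_pos: [643.8, -97.4, 216.0]
tool_rot: [0.511, -3.097, -0.002]
wrist_force: [0.2, 0.3, -0.3]
finger_gap: 92.9
finger_force: 0.0
```

carry_out(series=[[[1,0.055,-1,0,0],[1,0.055,-1,0,0],[1,0.055,-1,0,0],[1,0.055,-1,0,0],[1,0.055,-1,0,0],[1,0.055,-1,0,0],[1,0,0,0,0.91],[1,0,0,0,0.91],[1,0,0,0,0.91],[1,0,0,0,0.91],[1,0,0,0,0.91],[1,0,0,0,0.91],[1,0,0,0,0]]])

```text
time: 29.93
tcp_pos: [684.3, -240.8, 215.9]
tool_rot: [-0.239, -3.13, -0.002]
wrist_force: [-0.3, 1.1, 0.6]
finger_gap: 93.1
finger_force: 0.0
```

```bash
python3 w.py heatsink 22 h1 604 -229
```

```text
expect px [273. 118.] hsv there [ 96  21 170]
heatsink [ 606.3 -230.1] -9.3 (96.5, 58.8)
t 30.0 tcp [ 684.4 -240.9  216.1] q6 -1.91 turn u 0.16 shift mm before turn [78.8 -0.8  0.2] after [78.8 -2.   0.2] units after [ 3.15 -0.08  0.01]
```

View pics/h1.png

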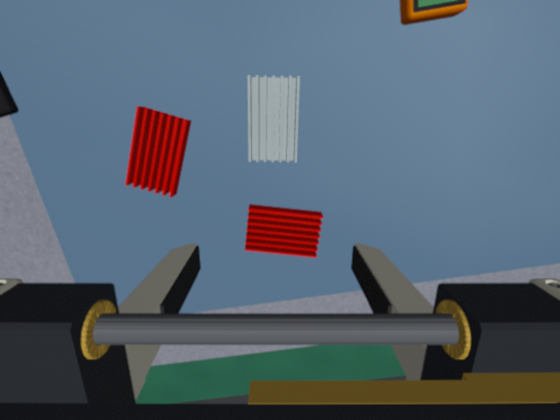

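The aluminium heat sink is at (273,118), fins up, well clear of the red ones. Grasp it.

carry_out(series=[[[1,0.79,-0.02,0.5,0.16],[1,0.79,-0.02,0.5,0],[1,0.79,-0.02,0.5,0],[1,0.79,-0.02,0.5,0],[1,0,0,1,0],[1,0,0,1,0],[1,0,0,1,0],[1,0,0,1,0],[1,0,0,1,0],[1,0,0,1,0],[1,0,0,0.3,0],[1,0,0,0.13,0],[1,0,0,0,0],[-1,0,0,0,0],[-1,0,0,0,0],[-1,0,0,0,0],[-1,0,0,0,0],[-1,0,0,0,0],[-1,0,0,0,0],[-1,0,0,0,0]]], newtons=30)

```text
time: 31.65
tcp_pos: [607.3, -231.3, 7.0]
tool_rot: [0.256, 3.13, -0.001]
wrist_force: [-1.1, -0.2, 2.5]
finger_gap: 57.8
finger_force: 30.0
```

```bash
python3 -c "
from h import *
go((431.2,359.8),18.8,120)"
```

```text
t 31.6 tcp [ 607.3 -231.3    7. ] q6 -1.94 turn u -5.63 shift mm before turn [ 269.8  554.5 -113.5] after [ -23.9  616.2 -113.5] units after [-0.95 24.65 -4.54]
```

carry_out(series=[[[-1,0,0,-0.5,0],[-1,0,0,-1,0],[-1,0,0,-1,0],[-1,0,0,-1,0],[-1,0,0,-1,-0.94],[-1,0,0,0,-0.94],[-1,0,0,0,-0.94],[-1,0,0,0,-0.94],[-1,0,0,0,-0.94],[-1,0,0,0,-0.94],[-1,-0.04,0.97,0,0],[-1,-0.04,0.97,0,0],[-1,-0.04,0.97,0,0],[-1,-0.04,0.97,0,0],[-1,-0.04,0.97,0,0],[-1,-0.04,0.97,0,0],[-1,-0.04,0.97,0,0],[-1,-0.04,0.97,0,0],[-1,-0.04,0.97,0,0],[-1,-0.04,0.97,0,0]]])

```text
time: 33.32
tcp_pos: [537.3, 3.0, 119.2]
tool_rot: [0.514, -3.099, -0.001]
wrist_force: [0.5, -0.7, -1.6]
finger_gap: 57.4
finger_force: 30.0
```

carry_out(series=[[[-1,-0.04,0.97,0,0],[-1,-0.04,0.97,0,0],[-1,-0.04,0.97,0,0],[-1,-0.04,0.97,0,0],[-1,-0.04,0.97,0,0],[-1,-0.04,0.97,0,0],[-1,-0.04,0.97,0,0],[-1,-0.04,0.97,0,0],[-1,-0.04,0.97,0,0],[-1,-0.04,0.97,0,0],[-1,-0.04,0.97,0,0],[-1,-0.04,0.97,0,0],[-1,-0.04,0.97,0,0],[-1,-0.04,0.97,0,0],[-1,0,0,0,0],[-1,0,0,0,0]]])

```text
time: 34.65
tcp_pos: [440.9, 328.5, 119.1]
tool_rot: [0.518, -3.098, 0.0]
wrist_force: [-0.8, -0.5, -2.9]
finger_gap: 57.7
finger_force: 30.0
```

```bash
python3 -c "
from h import *
print(robot.sense()['finger_gap'])
go((431.2,359.8),18.8,61)
cv2.imwrite('pics/h2.png',robot.get_image('wrist')[:,:,::-1])"
```

```text
57.66613330228639
t 34.6 tcp [440.9 328.5 119.1] q6 -1.46 turn u 0.04 shift mm before turn [-1.  32.8 58.1] after [-0.9 32.8 58.1] units after [-0.04  1.31  2.32]
```

View pics/h2.png

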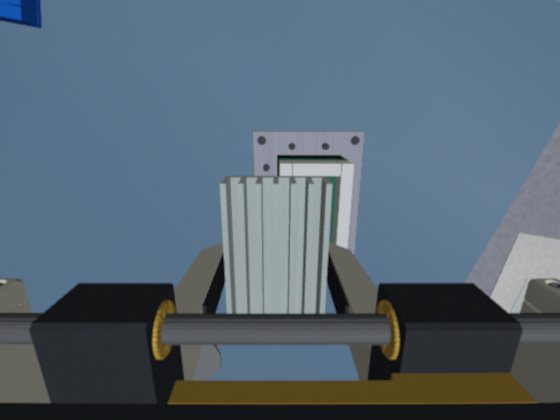

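The heat sink is held level at (277,245), fins up, with the stack just to the right. Align and lower.

carry_out(series=[[[-1,-0.02,0.65,0,0.04],[-1,-0.02,0.65,0,0],[-1,0,0,0.5,0],[-1,0,0,0.5,0],[-1,0,0,0.5,0],[-1,0,0,0.3,0],[-1,0,0,0.2,0],[-1,0,0,0.1,0],[-1,0,0,0,0],[-1,0,0,0,0]]])

```text
time: 35.53
tcp_pos: [432.8, 358.6, 66.8]
tool_rot: [-0.508, 3.1, 0.0]
wrist_force: [-0.0, 0.4, -3.3]
finger_gap: 58.0
finger_force: 30.0
```

```bash
python3 -c "
from h import *
go((431.2,359.8),18.8,61)"
```

```text
t 35.5 tcp [432.8 358.6  66.8] q6 -1.4 turn u -0.04 shift mm before turn [1.1 1.7 5.8] after [1.1 1.7 5.8] units after [0.05 0.07 0.23]
```

carry_out(series=[[[-1,0.02,0.06,0.08,0],[-1,0,0,0.06,0],[-1,0,0,0.04,0],[-1,0,0,0.03,0],[-1,0,0,0.02,0],[-1,0,0,0,0]]])

```text
time: 36.03
tcp_pos: [431.4, 360.0, 60.9]
tool_rot: [-0.509, 3.1, 0.0]
wrist_force: [-1.8, -0.7, 0.2]
finger_gap: 58.1
finger_force: 30.0
```

carry_out(series=[[[-1,0,0,0.02,0],[0.2,0,0,0,0],[0.2,0,0,0,0],[1,0,0,0,0],[1,0,0,0,0],[1,0,0,0,0],[1,0,0,-0.5,0],[1,0,0,-1,0],[1,0,0,-1,0],[1,-0.55,0,-1,0],[1,-0.55,0,-1,0],[1,-0.55,0,-1,0],[1,-0.55,0,-1,0],[1,-0.55,0,-0.5,0],[1,-0.55,0,0,0],[1,0,0,0,0]]])

```text
time: 37.37
tcp_pos: [512.3, 386.9, 235.9]
tool_rot: [-0.507, 3.097, 0.001]
wrist_force: [-0.3, -0.1, -0.6]
finger_gap: 93.0
finger_force: 0.0
```

```bash
python3 w.py heatsink 76 h3; python3 -c "
from h import *
im=robot.get_image('scene');cv2.imwrite('pics/s3.png',cv2.resize(im[200:360,300:560,::-1],None,fx=2.5,fy=2.5))"
```

```text
expect px [275. 115.] hsv there [ 95  21 158]
heatsink [432.1 358.5] 19.0 (116.4, 83.2)
t 37.4 tcp [510.5 386.3 234.8] q6 -1.42 turn u -0.08 shift mm before turn [83.2 -1.4 -0. ] after [83.2 -0.8 -0. ] units after [ 3.33 -0.03 -0.  ]
```

View pics/s3.png

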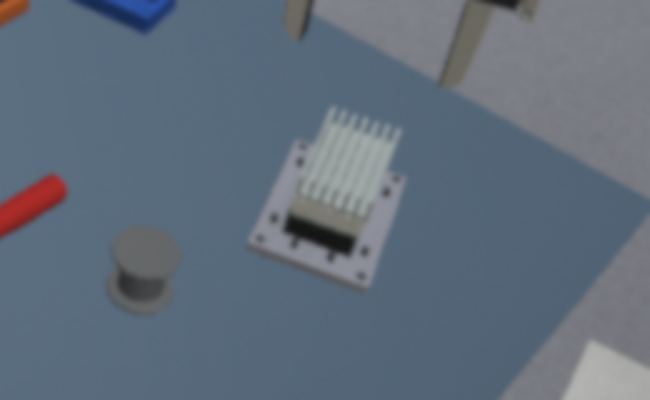

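View pics/h3.png

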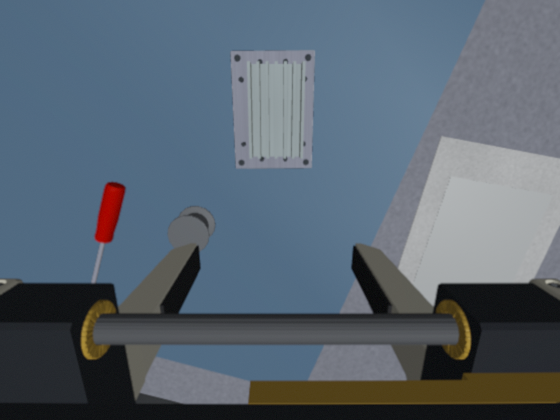

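The scene crop shows the stack level and flush in the nest at (335,180). The wrist view shows the heat sink centred at (275,110), square and with its fins up. The mask merged the sink with the nest here, so I trust the picture over that measured size. The robot is clear, so I hand in.

```bash
python3 -c "
from workcell import robot
print(robot.hand_in())"
```

```text
the job is handed in; nothing more can be done
None
```

I stacked the tray, board, frame and heat sink in order in the nest. The last pictures show the stack square, level and released, and I handed the job in at about 38 s of robot time; hand-in returned no verdict.

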